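# Rebuild a tartlet press: return spring over the keyed rod

## Task

Put the tartlet press back together after washing: swing the keeper arm well clear of the rod, then thread the longer of the two springs, bent end down, over the rod, twisting it a little wherever its bent end snags, until it sits fully home on the base. Then set the press head over the rod end so that it rests squarely on the spring, and swing the keeper arm all the way back over the head. Leave the short spring, the tins, the tubs and the spoon where they are.

Things in the scene. Friction and masses are not known exactly. Their poses are not given: they have to be found in the camera images.
- press: Tartlet press, fixed to the bench: white base block 220 x 130 x 30 mm high carrying an upright steel rod and, 100 mm from the rod along the press's +x, an upright steel post 22 mm across, 188 mm tall above the bench. Origin on the bench directly below the rod's axis; z up. The base reaches from -75 to +145 mm in its x and +-65 mm in its y.
- rod_top (a point): Middle of the rod's top end, 142 mm above the bench (112 mm above the base); axes as the press. The rod is 26 mm across with one flat down its side, 2 mm off its axis. In the upper 46 mm the flat faces this +x; there the spring's bent end passes only if the spring's +x points within about 0.3 rad of this +x, otherwise it snags on the top.
- rod_neck (a point): Point on the rod's axis at the shoulder below its round neck, 80 mm above the bench, 62 mm below the top; the neck is 9 mm across and 16 mm high. In the 50 mm below, the flat faces this +x, 1.2 rad anticlockwise from the upper flat (seen from above): the bent end snags on this shoulder and must be twisted 1.2 rad anticlockwise (within about 0.3) to go on down.
- rod_foot (a point): Point on the rod's axis at the top of the base, 30 mm above the bench, where the spring's lower end comes to rest. Axes as the press.
- keeper (a joint): Keeper arm, a flat steel bar hinged on the post, 188 to 198 mm above the bench (hub to 204). 0 = over the rod, against its stop, pointing from the post to the press's -x; it grows as the arm swings clockwise seen from above, its free end moving to the press's +y; stop at 2.0 rad. Friction (about 1 N at the pin) keeps it where it is left.
- keeper_pin (a point): Middle of the upright black round pin on the keeper arm, 14 mm across, standing 47 mm above the bar (198 to 245 mm above the bench); this point is 222 mm above the bench, 125 mm from the hinge axis. The arm runs 10 mm on past the pin. Push the pin or pinch it from above to swing the arm.
- keeper_hinge (a point): Point on the keeper arm's upright hinge axis, level with keeper_pin.
- spring_mid (a point): Centre, half-way up, of the longer spring: stiff steel coil (gives nothing), 90 mm long, 39 mm across, 29 mm bore, 0.13 kg, standing bent end down, z up its axis. At its foot the 5 mm wire crosses the bore as a straight bar along the spring's y, its inner side 6 mm off the axis towards +x, and sticks out 16 mm past the coils to +y. When home, the rod stands 22 mm out of its top.
- short_spring_mid (a point): Centre of the shorter spring, half-way up: 60 mm long, 39 mm across, without a bent end, standing upright. Leave it alone.
- head_mid (a point): Centre of the press head, half-way up: aluminium, 60 mm tall, 0.32 kg: a disc 76 mm across and 14 mm thick, with a round knob 44 mm across on it, 14 to 60 mm above its underside. A 31 mm bore, 40 mm deep, opens in the middle of its underside. It stands upright on the bench, knob up. z runs up its axis. Seated on the spring it is 120 to 180 mm above the bench.
- tin_a: Shallow steel tartlet tin, 90 mm across, 22 mm high, in front of the press. Leave alone; origin under its centre.
- tin_b: Another such tin, to the left of the press.
- spoon: Steel spoon 200 mm long lying on the bench. Leave alone.
- tub_a: Clear lidded flour tub 128 mm square, 112 mm high, at the back left. Leave alone; origin under its centre.
- tub_b: Another such tub, at the back right.
Things that resemble listed ones, but are neither listed nor needed, are in the scene too. What is shaped like the part that bears spring_mid but green is not meant.

How it is judged:
On the way, in this order (a step that is already met when the one before it is completed fails the run):
1. the keeper arm is swung clear of the rod (over 1.0 rad) (value of joint keeper above 1 rad), for 0.1 s.
2. the longer spring is fully home on the base, round the rod (z of spring_mid in the frame of rod_foot between 0.04 and 0.05 m and horizontal distance between spring_mid and rod_foot below 0.006 m and angle between spring_mid's own z axis and vertical below 0.08 rad), for 0.2 s.
3. the press head sits squarely on the spring, over the rod end (all of step 2 and z of head_mid in the frame of rod_foot between 0.115 and 0.125 m and horizontal distance between head_mid and rod_foot below 0.006 m and angle between head_mid's own z axis and vertical below 0.08 rad), for 0.2 s.
4. the keeper arm is back over the head (all of step 3 and value of joint keeper below 0.12 rad), for 0.2 s.
At the end, for the whole second after the job is handed in: The longer spring stands round the rod with its lower end on the base and the press head rests on it over the rod (each within 5 mm in height, 6 mm off the rod axis, tilted under 0.08 rad), and the keeper arm is back over the head (joint under 0.12 rad) (all of step 4); the robot touches nothing.
It fails at once if the short spring, a tin, a tub or the spoon is moved more than 30 mm (distance of any of short_spring_mid, tin_a, tin_b, spoon, tub_a, tub_b from where it was at the start of the episode above 0.03 m).
It fails at once if the short spring is tipped over (angle between short_spring_mid's own z axis and vertical above 0.5 rad).
It also fails if it takes over 72 s, if anything falls off the work surface, if the arm or the gripper's body presses on something with over 40 N, if the wrist force passes 120 N, or if a joint passes its speed limit or range.

## Robot

A 7-joint arm with a two-finger parallel gripper is mounted at the origin on the work surface. World frame = base frame: x ahead of the robot, y to its left, z up, the work surface at z = 0. Lengths are in m, angles in rad, forces in N, time in s.
With the tool pointing down it reaches from about 0.425 to 0.825 m from the base axis. Payload 3.6 kg.
Tool frame: the origin (TCP) lies where the fingers leave the gripper's body, on its centre line; the fingertips stand 73 mm ahead of it and the grasp point (between the pads) lies 54 mm ahead of it; x points along the fingers, y is the direction in which the jaws open and shut, and the axes are right-handed (so a half turn about x gives the same grasp; the last joint's range is limited). The gripper opens to 85 mm and grips with 20 to 120 N. Pads are 22 mm wide; open, the fingers measure 114 mm over their backs; the gripper's body (76 mm by 85 mm) begins 54 mm behind the grasp point. The pads swing forward as they close: fully open they stand 13 mm farther back than shut.
Start: joints at [1.26, 0.615, -0.013, 1.423, 0.008, 1.103, -0.04], TCP at [0.182, -0.624, 0.304] pointing down, gripper open.
Joint ranges: [-3.12, 3.12], [-0.3, 2.06], [-1.34, 1.32], [0.26, 2.42], [-1.36, 4.5], [0.01, 1.98], [-2.84, 2.84]. Speed limits (rad/s): [2.79, 2.79, 3.14, 3.14, 3.14, 3.14, 3.14].

## Interface

Orientations are given as a unit quaternion [x, y, z, w].
In Python, from station import arm, snapshot, camera_info, ticket gives the robot as it stands. Calls block until the motion is done:
- arm.movep(position, orientation): joint-space move of the TCP to a pose.
- arm.line_to(position, velocity=0.15, ori=None): straight line of the TCP; ori=None keeps the orientation; velocity is the mean speed in m/s.
- arm.move_j(angles): joint-space move.
- arm.move_gripper(opening, effort=None): opening from 0.0 (shut) to 1.0 (fully open); effort is the grip in N (None keeps the last); returns when the fingers have stopped.
- arm.pause(seconds).
- arm.ik(position, orientation): joint angles nearest the present ones, or None.
- snapshot(name): name is "side" or "top"; returns the picture (420x560x3 uint8, blue, green, red); there is no depth.
- camera_info(name): a dict with "fx", "fy", "cx", "cy" (pixels), "dist_coeffs" ([k1, k2, p1, p2, k3] as OpenCV has them; the pictures are not rectified), "R" (3x3) and "t" (3): a world point X has camera coordinates R X + t. Camera axes: x right, y down, z forward; pixel columns grow to the right and rows downward; lengths in m; the calibration is good to about 2 mm. A picture is of the moment at which its call begins. camera_info takes no time and is no camera call.
A pose or a line that the arm cannot do raises arm.MotionError and nothing moves.
- ticket.finish_job(): hands the job in, once; it reports no verdict.
Readings, each from a call of its own:
- arm.read_time(): time.
- arm.read_joint_positions(): joint angles.
- arm.read_dq(): joint speeds.
- arm.read_effort(): joint torques, N m.
- arm.read_tool_pos(): TCP position.
- arm.read_eef_rot(): TCP orientation.
- arm.read_ft_force(): force on the tool from outside, world axes, zero at the start.
- arm.read_wrist_torque(): the same for the moment, N m.
- arm.read_opening(): opening from 0.0 (shut) to 1.0 (fully open).
Only numpy, scipy, OpenCV 4.12 (cv2) and the standard library are available. Lean on these libraries where they do the work, as an engineer would, in place of code of your own. Each camera call takes 0.05 s, during which the arm holds its last target.

## Working session

There is one attempt and no reset: what is moved stays moved. The work goes in short steps, each a Python script; the robot and the scene stay as the last script left them, time stands still between calls to the robot, and variables do not carry over. Pictures are saved under pics/ and viewed, and the job is handed in when it is done.

```bash
ls; mkdir -p pics; python3 - <<'E'
from station import arm,snapshot,camera_info
import cv2
for n in("side","top"):
    cv2.imwrite(f"pics/{n}0.png",snapshot(n)); c=camera_info(n); print(c)
print(arm.read_time(),arm.read_tool_pos(),arm.read_eef_rot(),arm.read_opening())
E
```

```text
pics
{'fx': 394.0354635822063, 'fy': 394.0354635822063, 'cx': 288.1034903062925, 'cy': 207.39767645418615, 'dist_coeffs': array([-0.01406878,  0.        ,  0.        ,  0.        ,  0.        ]), 'R': array([[-0.76207376, -0.64742514, -0.00918013],
       [-0.3938602 ,  0.47476667, -0.78706464],
       [ 0.51392385, -0.59618563, -0.61680221]]), 't': array([0.38781996, 0.34664969, 0.71053048])}
{'fx': 441.5149907791241, 'fy': 441.5149907791241, 'cx': 281.24904425977337, 'cy': 215.51414228366875, 'dist_coeffs': array([0.02271723, 0.        , 0.        , 0.        , 0.        ]), 'R': array([[-0.0095996 , -0.99993171, -0.0066647 ],
       [-0.99181818,  0.01036976, -0.12723668],
       [ 0.1272971 ,  0.00538875, -0.99184999]]), 't': array([-0.01149712,  0.54277503,  1.36270917])}
0.1 [ 0.18190686 -0.62349378  0.30286423] [-0.69987991 -0.10083455  0.70011029 -0.0992275 ] 0.9981856589123974
```

View pics/side0.png

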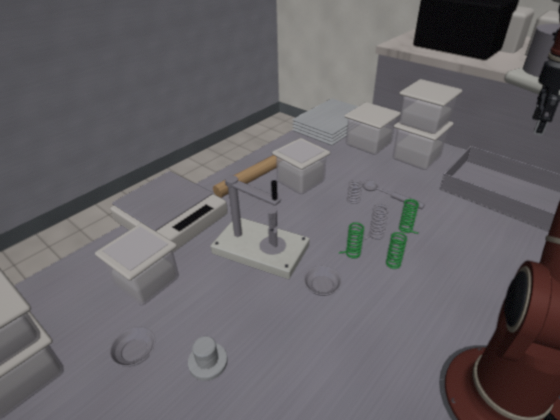

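View pics/top0.png

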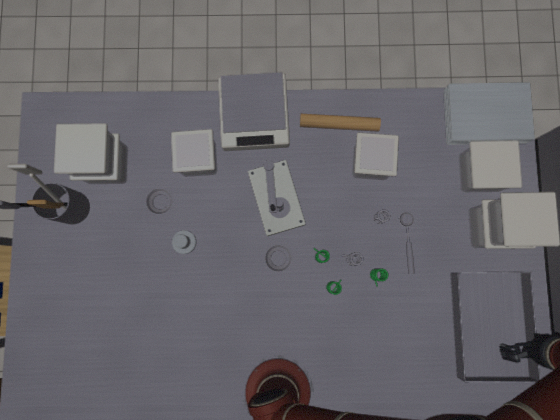

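The side view shows the press at about (262,243), the long silver spring at (378,222) among green ones, the short spring at (354,190) and the head at (206,355). In the top view these are at (277,200), (353,259), (381,216) and (184,242). I'll zoom in on the details.

```bash
cat > h.py <<'E'
import numpy as np, cv2
from station import arm,snapshot,camera_info
C={n:camera_info(n) for n in("side","top")}
def K(c): return np.array([[c['fx'],0,c['cx']],[0,c['fy'],c['cy']],[0,0,1]])
def ray(n,u,v):
    c=C[n]; p=cv2.undistortPoints(np.array([[[u,v]]],float),K(c),c['dist_coeffs'])[0,0]
    d=c['R'].T@np.array([p[0],p[1],1]); o=-c['R'].T@c['t']; return o,d/np.linalg.norm(d)
def onz(n,u,v,z):
    o,d=ray(n,u,v); return o+d*(z-o[2])/d[2]
def proj(n,X):
    c=C[n]; return cv2.projectPoints(np.atleast_2d(np.array(X,float)),cv2.Rodrigues(c['R'])[0],c['t'],K(c),c['dist_coeffs'])[0][:,0]
def tri(pa,pb):
    (o1,d1),(o2,d2)=ray("side",*pa),ray("top",*pb)
    A=np.array([d1,-d2]).T; s=np.linalg.lstsq(A,o2-o1,rcond=None)[0]
    a,b=o1+d1*s[0],o2+d2*s[1]; return (a+b)/2,np.linalg.norm(a-b)
def crop(im,x,y,w,h,s,name):
    cv2.imwrite(name,cv2.resize(im[y:y+h,x:x+w],None,fx=s,fy=s,interpolation=cv2.INTER_CUBIC))
E
python3 - <<'E'
from h import *
s=cv2.imread('pics/side0.png');t=cv2.imread('pics/top0.png')
crop(s,200,170,120,110,6,'pics/c1.png')
crop(s,330,170,110,110,5,'pics/c2.png')
crop(t,235,150,90,90,6,'pics/c3.png')
crop(t,300,195,120,110,6,'pics/c4.png')
E
```

```text
(no output)
```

View pics/c1.png

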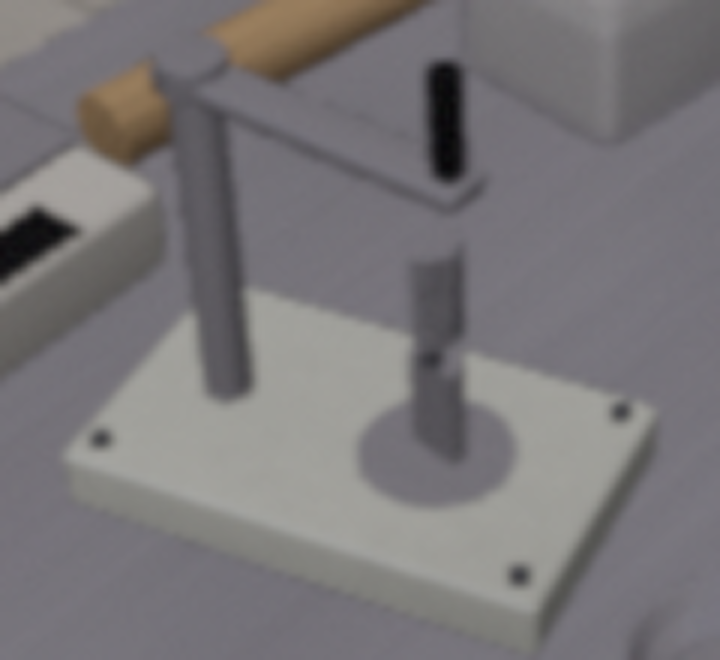

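View pics/c2.png

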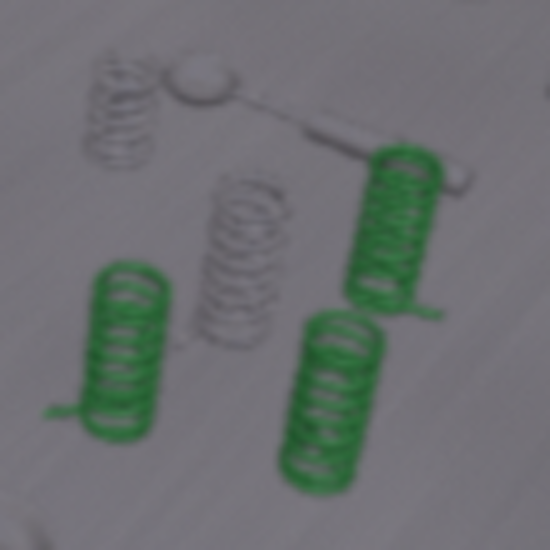

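View pics/c3.png

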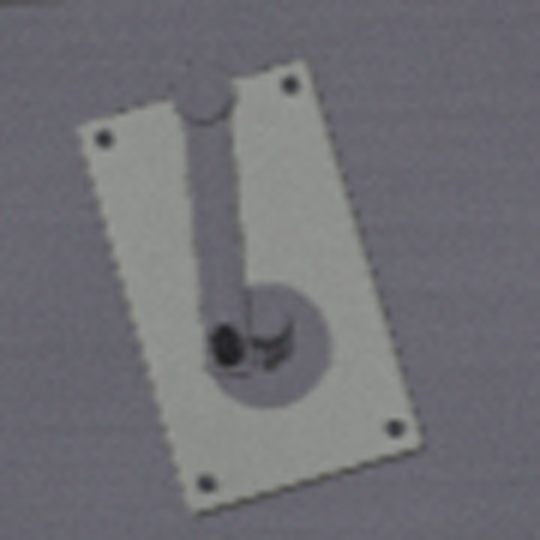

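View pics/c4.png

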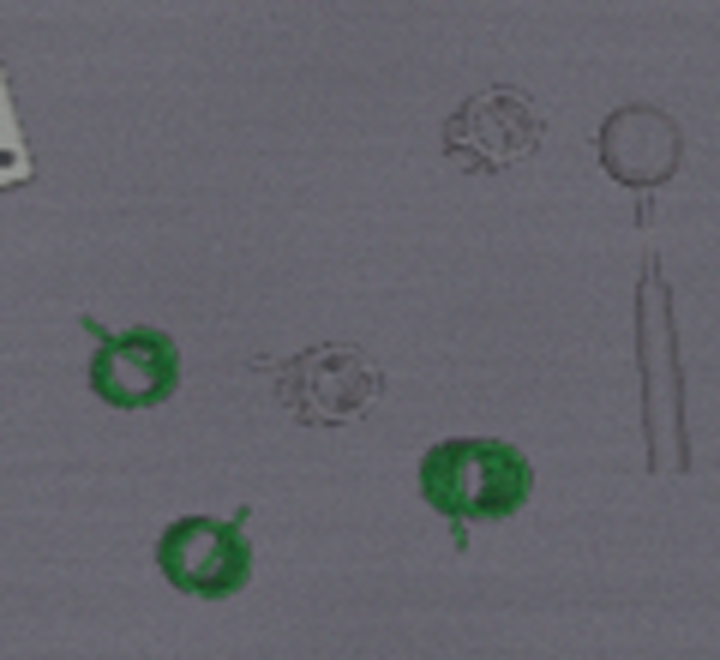

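```bash
python3 - <<'E'
from h import *
np.set_printoptions(precision=4,suppress=True)
T=lambda x,y,o,s:((x+.5)/s-.5+o[0],(y+.5)/s-.5+o[1])
a=lambda x,y:T(x,y,(235,150),6)
sc=[a(*p) for p in[(104,138),(290,84),(395,428),(207,484)]]
P=[onz('top',*p,.03) for p in sc]
for p in P:print('screw',p)
ce=sum(P)/4
print('ce',ce, 'sides',np.linalg.norm(P[0]-P[1]),np.linalg.norm(P[1]-P[2]),np.linalg.norm(P[2]-P[3]),np.linalg.norm(P[3]-P[0]))
ux=(P[0]+P[1]-P[2]-P[3])[:2]; ux/=np.linalg.norm(ux)
print('yaw',np.arctan2(ux[1],ux[0]), 'rod',ce[:2]-.035*ux)
b=lambda x,y:T(x,y,(200,170),6)
for p in[(101,439),(621,411),(519,575)]:print('side screw',onz('side',*b(*p),.03))
print('disc top',onz('top',*a(269,345),.03),'disc side',onz('side',*b(437,453),.03))
print('rodtop side',onz('side',*b(438,250),.142))
print('pin tri', tri(b(444,70),a(224,345)), tri(b(447,175),a(233,350)))
print('pin top z.245', onz('side',*b(444,66),.245))
d=lambda x,y:T(x,y,(300,195),6); e=lambda x,y:T(x,y,(330,170),5)
print('spring tri top', tri(e(252,195),d(340,381)))
print('spring top ring .09 side/top', onz('side',*e(250,200),.0875), onz('top',*d(340,381),.0875))
print('bottom ring side', onz('side',*e(232,328),.0025), )
print('tip', onz('side',*e(180,342),.0025),onz('top',*d(258,362),.0025))
h=lambda x,y:onz('top',x,y,.06)
E
python3 - <<'E'
from h import *
s=cv2.imread('pics/side0.png');t=cv2.imread('pics/top0.png')
crop(s,180,325,60,60,10,'pics/c5.png')
crop(t,160,220,50,50,12,'pics/c6.png')
crop(t,335,245,40,35,16,'pics/c7.png')
crop(s,360,195,45,55,11,'pics/c8.png')
E
```

```text
screw [0.6834 0.0761 0.03  ]
screw [ 0.7119 -0.0239  0.03  ]
screw [ 0.5253 -0.0775  0.03  ]
screw [0.4966 0.022  0.03  ]
ce [ 0.6043 -0.0008  0.03  ] sides 0.10397154331815407 0.19412105467626412 0.10355557647288624 0.19442459240144178
yaw 0.28075687798825394 rod [ 0.5707 -0.0105]
side screw [0.6832 0.0751 0.03  ]
side screw [ 0.5253 -0.079   0.03  ]
side screw [0.4966 0.0215 0.03  ]
disc top [ 0.5703 -0.0113  0.03  ] disc side [ 0.5683 -0.0095  0.03  ]
rodtop side [ 0.5625 -0.0092  0.142 ]
pin tri (array([0.5393, 0.0072, 0.245 ]), np.float64(0.0012444510550325449)) (array([0.5438, 0.0039, 0.1949]), np.float64(6.804899595996907e-05))
pin top z.245 [0.5415 0.0056 0.245 ]
spring tri top (array([ 0.4044, -0.241 ,  0.0888]), np.float64(0.000539040818887735))
spring top ring .09 side/top [ 0.4036 -0.2384  0.0875] [ 0.4047 -0.2411  0.0875]
bottom ring side [ 0.4006 -0.2366  0.0025]
tip [ 0.4161 -0.2093  0.0025] [ 0.4177 -0.2116  0.0025]
```

View pics/c5.png

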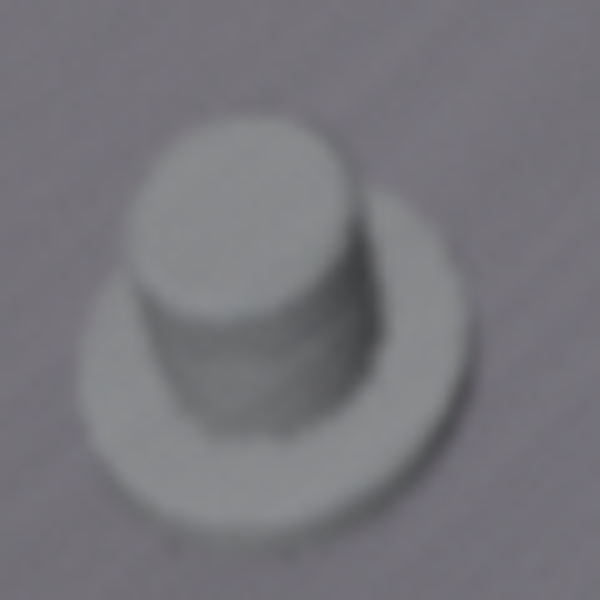

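View pics/c6.png

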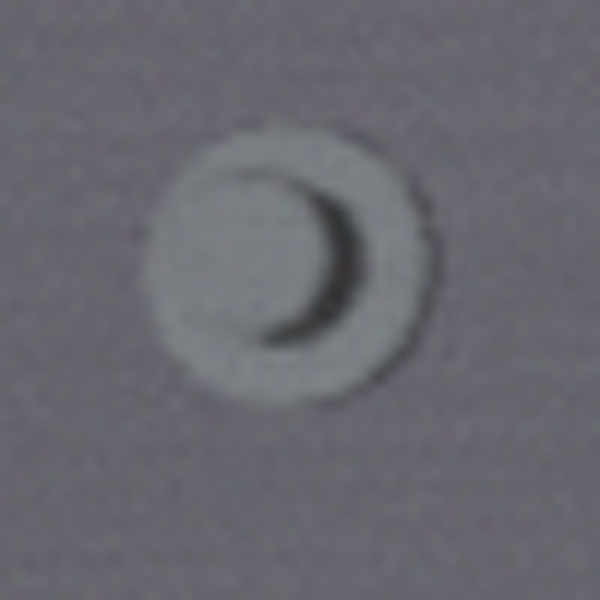

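View pics/c7.png

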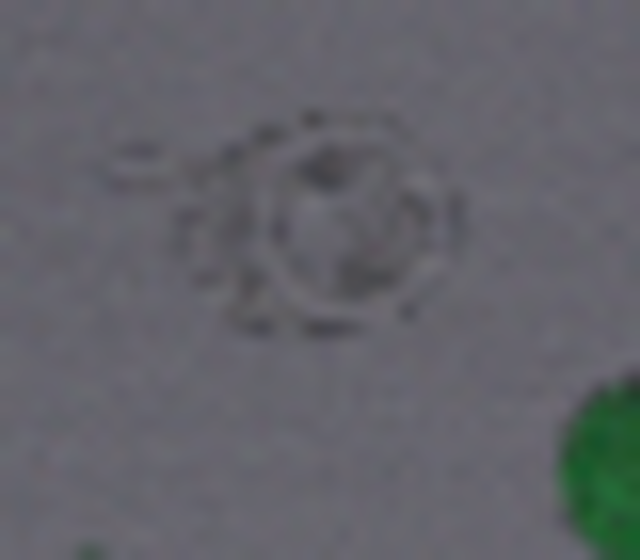

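View pics/c8.png

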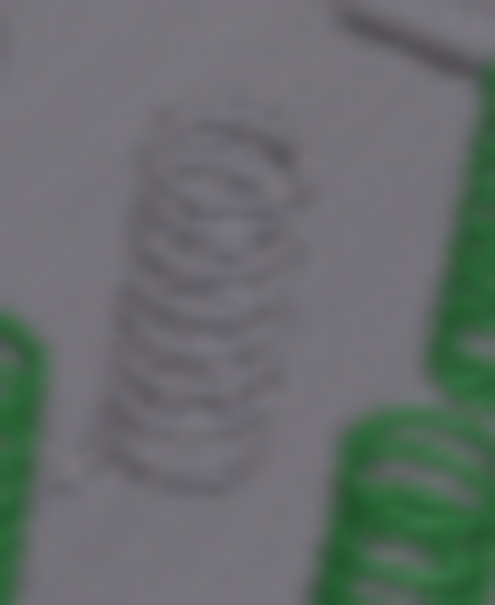

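The pose estimates agree between the two views: press yaw about 0.28, rod at about (0.5705,-0.0108) and keeper at about 0.2 rad. The spring is at about (0.404,-0.240) with yaw about -0.15. Next I'll check reach and joint 7 before moving.

```bash
cat >> h.py <<'E'
from scipy.spatial.transform import Rotation as Ro
np.set_printoptions(precision=4,suppress=True)
YAW=0.281; ROD=np.array([0.5705,-0.0108]); UX=np.array([np.cos(YAW),np.sin(YAW)]); HINGE=ROD+.1*UX
def q(phi):
    c,s=np.cos(phi),np.sin(phi)
    return Ro.from_matrix(np.array([[0,0,-1],[c,s,0],[s,-c,0]]).T).as_quat()
def pin(j,r=.125):
    a=np.pi+YAW-j; return HINGE+r*np.array([np.cos(a),np.sin(a)]), a
E
python3 - <<'E'
from h import *
q0=arm.read_eef_rot(); print(Ro.from_quat(q0).as_matrix())
def show(l,xy,z,phis):
    for f in phis:
        j=arm.ik([*xy,z],q(f)); print(l,round(f,2), None if j is None else np.array(j))
P=np.arange(-3,3.2,.5)
show('spring',(.404,-.24),.13,P)
show('rod',ROD,.25,P)
for k in(.2,1,1.9):
    p,a=pin(k); print(p); show('pin%g tangent'%k,p,.29,[a-np.pi/2-2*np.pi,a-np.pi/2, a+np.pi/2-2*np.pi])
show('head',onz('top',175.5,242,.06)[:2],.1,P[::3])
E
```

```text
[[-0.0006  0.2801 -0.96  ]
 [ 0.0022 -0.96   -0.2801]
 [-1.     -0.0023  0.    ]]
spring -3.0 [ 0.2689  0.6421  0.3284  2.1139 -0.4571  0.453  -2.0483]
spring -2.5 [ 0.3486  0.6283  0.2082  2.1115 -0.2965  0.4288 -1.7111]
spring -2.0 [ 0.4219  0.621   0.0995  2.1092 -0.143   0.4174 -1.3663]
spring -1.5 [ 0.4823  0.6187  0.0106  2.1074 -0.0153  0.4156 -0.9951]
spring -1.0 [ 0.5433  0.6195 -0.0789  2.1055  0.1124  0.4204 -0.6236]
spring -0.5 [ 0.6055  0.6235 -0.1702  2.1036  0.2385  0.4321 -0.2504]
spring 0.0 [ 0.6691  0.6312 -0.2641  2.1017  0.3612  0.451   0.1263]
spring 0.5 [ 0.7338  0.6431 -0.3609  2.0997  0.4789  0.4774  0.5083]
spring 1.0 [ 0.7928  0.6577 -0.4506  2.0979  0.5791  0.508   0.908 ]
spring 1.5 [ 0.8437  0.6738 -0.5298  2.0964  0.6605  0.5398  1.3267]
spring 2.0 [ 1.1742  0.9278 -1.1528  2.0872  1.1123  0.9538  1.3765]
spring 2.5 [ 0.1519  0.6757  0.5113  2.1173 -0.674   0.5125 -2.6105]
spring 3.0 [ 0.2298  0.6514  0.3884  2.115  -0.5322  0.4695 -2.2552]
rod -3.0 [-0.2114  0.5638  0.3009  1.7348 -0.208   0.8743 -2.8203]
rod -2.5 [-0.1124  0.5521  0.1447  1.7315 -0.099
[... 1136 characters left out ...]
  1.6354  0.4592  1.0724  0.2165]
pin1 tangent -2.29 [-0.1631  0.5207 -0.0723  1.6485  0.0434  0.9739 -2.54  ]
[0.6726 0.1418]
pin1.9 tangent -6.33 [ 0.0301  0.7375 -0.5326  1.3071  0.3757  1.1958 -0.573 ]
pin1.9 tangent -0.05 [ 0.0301  0.7375 -0.5326  1.3071  0.3757  1.1958 -0.573 ]
pin1.9 tangent -3.19 [ 0.2621  0.9254 -1.1509  1.2982  0.8301  1.4185  2.2588]
head -3.0 [-0.0009  1.0701 -1.1533  1.868   1.1543  1.0694  1.6307]
head -1.5 [-0.6635  0.7487  0.0499  1.8889 -0.0701  0.5057 -2.0656]
head 0.0 [-0.4272  0.7693 -0.323   1.8812  0.429   0.5594 -1.0331]
head 1.5 [-0.2726  0.8208 -0.58    1.8762  0.7105  0.6622  0.2111]
head 3.0 [-0.0009  1.0701 -1.1533  1.868   1.1543  1.0694  1.3475]
```

```bash
cat >> h.py <<'E'
def st(l=''):
    print(l,'t',round(arm.read_time(),2),'tcp',np.array(arm.read_tool_pos()),'F',np.array(arm.read_ft_force()),'op',round(arm.read_opening(),3))
E
python3 - <<'E'
from h import *
p,a=pin(.2)
arm.move_gripper(.45,30)
arm.movep([*p,.36],q(a-np.pi/2)); st('above')
arm.line_to([*p,.281],.2); st('down')
for k in np.linspace(.35,2.03,9):
    p,a=pin(k); arm.line_to([*p,.281],.2,q(a-np.pi/2))
st('swung')
arm.line_to([*p,.38],.3); st()
E
```

```text
above t 3.2 tcp [0.5422 0.0055 0.3597] F [-0.3227 -0.1676  0.2412] op 0.447
down t 3.74 tcp [0.5425 0.0068 0.2815] F [ 0.2546  0.4399 -0.0889] op 0.455
swung t 6.91 tcp [0.6879 0.1398 0.2809] F [ 0.253  -0.3703  0.3377] op 0.449
 t 7.39 tcp [0.688  0.1402 0.3818] F [-0.5857  0.6146  0.3284] op 0.45
```

```bash
python3 - <<'E'
from h import *
arm.move_gripper(1.0)
arm.movep([.404,-.24,.25],q(-1.0)); st('above spring')
s=snapshot('side');t=snapshot('top')
cv2.imwrite('pics/side1.png',s);cv2.imwrite('pics/top1.png',t)
crop(s,190,150,230,120,3.4,'pics/d1.png')
crop(t,235,130,100,110,5.4,'pics/d2.png')
E
```

```text
above spring t 9.71 tcp [ 0.4054 -0.2394  0.2503] F [0.5951 0.5995 1.0398] op 0.997
```

View pics/d1.png

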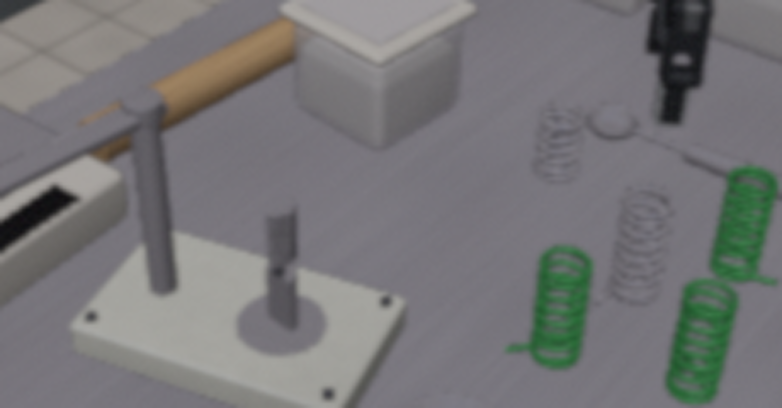

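View pics/d2.png

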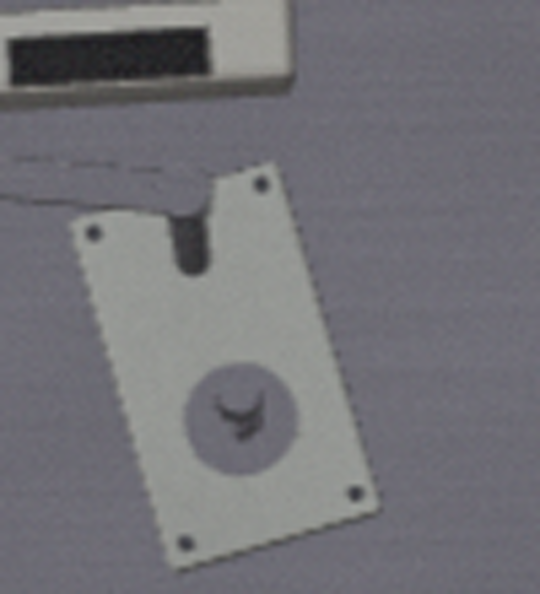

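```bash
python3 - <<'E'
from h import *
c=[.4042,-.2402]
arm.movep([*c,.21],q(.57)); arm.line_to([*c,.110],.15); st('d')
arm.move_gripper(0.3,20); st('g1')
arm.move_gripper(.8)
arm.line_to([*c,.115],.05,q(-.2));arm.line_to([*c,.125],.05,q(-1.0)); st('rot')
arm.move_gripper(0.0,40); st('g2')
arm.line_to([*c,.25],.2); st('up')
s=snapshot('side');t=snapshot('top')
cv2.imwrite('pics/side2.png',s);cv2.imwrite('pics/top2.png',t)
crop(s,330,120,110,130,5,'pics/e1.png')
crop(t,310,220,80,80,7,'pics/e2.png')
E
```

```text
d t 11.75 tcp [ 0.4047 -0.2402  0.1105] F [0.1515 0.1133 0.554 ] op 0.996
g1 t 12.23 tcp [ 0.4043 -0.2404  0.1106] F [-0.8828  0.8336  7.1197] op 0.462
rot t 14.49 tcp [ 0.4041 -0.2402  0.125 ] F [ 0.4543 -0.6727 -0.3979] op 0.797
g2 t 14.86 tcp [ 0.4042 -0.2403  0.1251] F [0.5398 0.2281 2.8178] op 0.456
up t 15.63 tcp [ 0.4035 -0.2398  0.2491] F [-0.3676 -0.0498 -0.9304] op 0.457
```

View pics/e1.png

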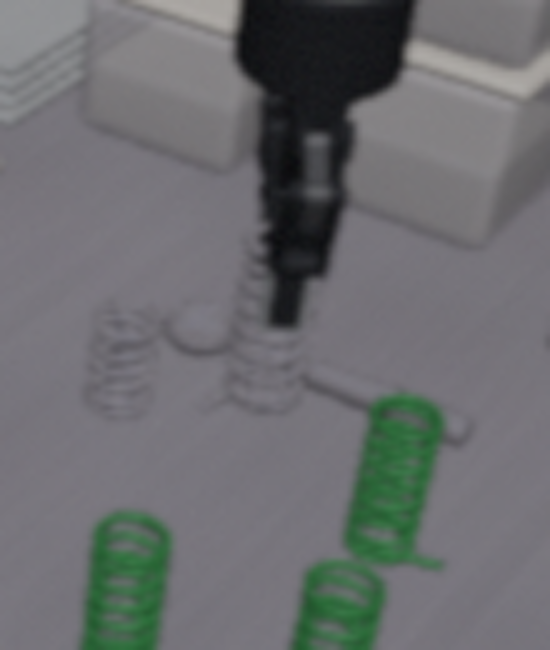

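View pics/e2.png

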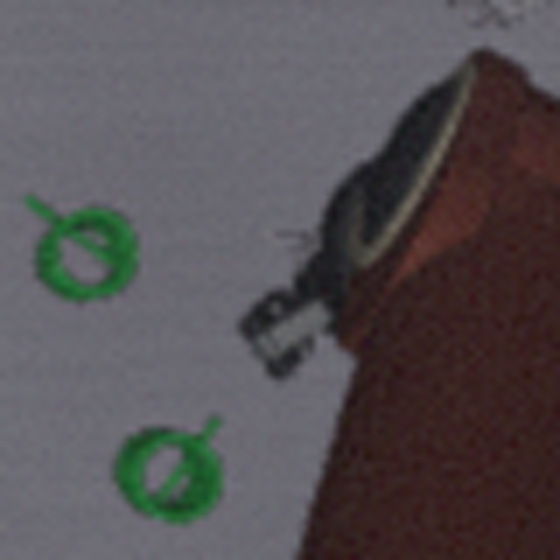

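```bash
python3 - <<'E'
from h import *
arm.line_to([.4042,-.2402,.33],.3)
arm.movep([*ROD,.33],q(-.57)); arm.line_to([*ROD,.290],.15); st('hover')
s=snapshot('side');t=snapshot('top')
cv2.imwrite('pics/side3.png',s);cv2.imwrite('pics/top3.png',t)
crop(s,230,150,80,110,6,'pics/f1.png')
crop(t,240,150,80,80,7,'pics/f2.png')
E
```

```text
hover t 17.66 tcp [ 0.5702 -0.0125  0.2901] F [-0.2772 -0.504  -0.8143] op 0.457
```

View pics/f1.png

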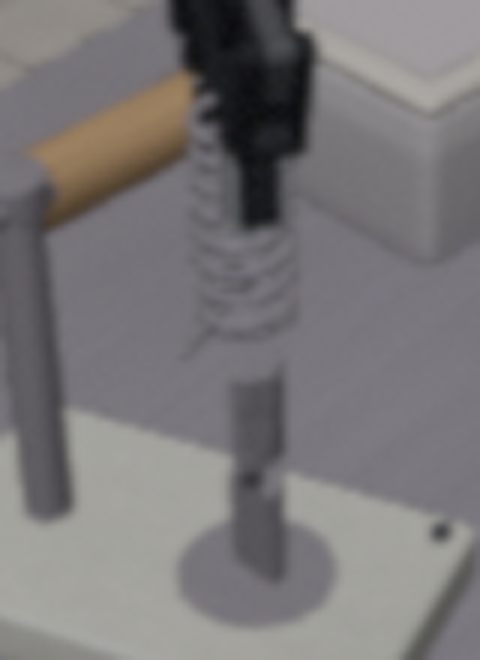

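View pics/f2.png

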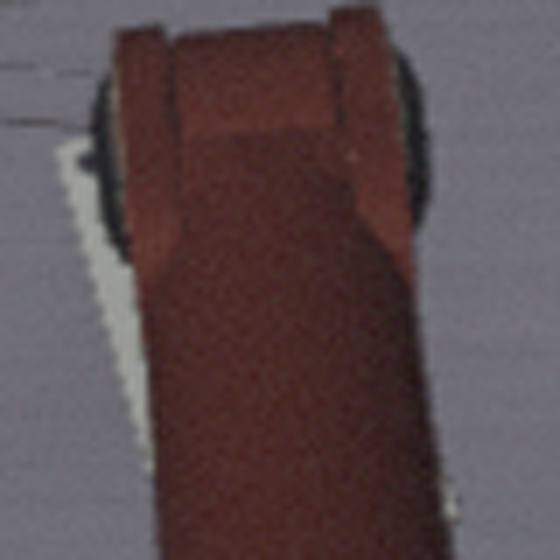

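```bash
python3 - <<'E'
from h import *
b=lambda u,v:((u+.5)/6-.5+230,(v+.5)/6-.5+150)
inv=lambda p:((p+.5-np.array([230,150]))*6-.5)
tip=onz('side',*b(184,357),.1675); print('tip',tip)
p=np.array(arm.read_tool_pos())
d=tip[:2]-p[:2]; print('rel tcp',d,np.linalg.norm(d),'spring yaw est',np.arctan2(d[1],d[0])-np.arctan2(35.5,8.5))
for z in(.03,.08,.142,.165,.2): print(z,inv(proj('side',[*ROD,z]))[0], 'tcp axis',inv(proj('side',[p[0],p[1],z]))[0])
# spring expected silhouette edges at z
vd=ray('side',*b(246,330))[1]; n=np.array([-vd[1],vd[0]])/np.hypot(*vd[:2])
for z in(.167,.18): print(z,[inv(proj('side',[*(p[:2]+s*.0195*n),z]))[0] for s in(-1,1)])
for z in(.142,.1): print('rod',z,[inv(proj('side',[*(ROD+s*.013*n),z]))[0] for s in(-1,1)])
for y in(-.15,0,.15,.3,.45):
    c,s=np.cos(y),np.sin(y); print(y,[inv(proj('side',[p[0]+c*.0085-s*l,p[1]+s*.0085+c*l,.1675]))[0] for l in(.0175,.0355)])
E
```

```text
tip [0.5669 0.0258 0.1675]
rel tcp [-0.0042  0.0374] 0.03765808298631835 spring yaw est 0.34551808143236595
0.03 [255.2315 569.0824] tcp axis [255.5953 567.4331]
0.08 [251.0166 479.4055] tcp axis [251.3955 477.7764]
0.142 [245.4044 359.8571] tcp axis [245.8039 358.2622]
0.165 [243.2043 312.9469] tcp axis [243.612  311.3678]
0.2 [239.7238 238.6852] tcp axis [240.1446 237.1337]
0.167 [array([294.1422, 304.916 ]), array([192.6023, 309.5303])]
0.18 [array([293.3223, 277.6887]), array([190.8761, 282.2935])]
rod 0.142 [array([278.6935, 358.3126]), array([212.0757, 361.4035])]
rod 0.1 [array([281.6324, 440.346 ]), array([216.84  , 443.4486])]
-0.15 [array([193.7875, 314.5668]), array([156.2999, 333.7655])]
0 [array([195.9537, 318.9172]), array([163.1636, 341.2588])]
0.15 [array([199.2044, 322.9993]), array([171.9233, 348.0055])]
0.3 [array([203.472 , 326.7173]), array([182.39  , 353.8356])]
0.45 [array([208.6638, 329.9827]), array([194.327 , 358.5992])]
```

```bash
python3 - <<'E'
from h import *
for i in range(3): print(np.array(arm.read_tool_pos())); arm.pause(.05)
g=cv2.cvtColor(cv2.imread('pics/side3.png'),cv2.COLOR_BGR2GRAY).astype(int)
for v in (196,198,200,202,204,205,206,212,214,216,218,220,222,224): print(v,g[v,258:284])
E
```

```text
[ 0.5711 -0.0116  0.2913]
[ 0.5711 -0.0113  0.2914]
[ 0.5711 -0.0111  0.2913]
196 [117 117 117 117 116 108 104 102 105 102 102 102 100  97 101 109 114 110
 111 112 105 106 115 119 119 119]
198 [117 117 116 116 112 110 113 113 110 104 102 100  97 103 113 119 116 110
 104 106 111 113 118 119 120 119]
200 [117 117 116 117 113 107 101  97 100 105 109 113 113 110 109 104 105 109
 113 114 109 108 117 118 119 119]
202 [117 118 117 117 111 108 113 113 107 109 115 118 120 120 118 117 117 114
 111 106 101 106 117 120 120 119]
204 [118 118 117 116 115 110 104 100 107 115 115 115 116 114 109 104  98  96
 100 105 109 115 119 119 121 120]
205 [118 118 117 116 114 107  98  96 103 106 104 101 102 103 103 105 103 100
 107 113 117 119 119 120 121 121]
206 [118 118 116 113 109 102 104 110 110 106 105 101 101 103 103 106 109 113
 117 119 119 120 120 120 121 120]
212 [119 119 121 121 121 119 119 118 120 120 117 117 116 115 113 114 110 100
  94 105 118 121 121 121 121 121]
214 [121 121 120 120 119 119 121 121 120 115 104  95  93  90  86  86  83  78
  77  99 116 121 122 122 121 121]
216 [121 119 119 120 121 122 122 120 120 114 104  94  89  85  81  82  82  77
  77  99 116 121 121 122 122 122]
218 [119 120 121 121 120 119 120 121 121 115 105  92  84  82  80  80  80  74
  76  99 117 122 122 123 122 123]
220 [121 121 121 121 121 121 121 121 121 116 106  94  86  84  85  84  83  76
  76  98 118 122 123 122 120 120]
222 [130 127 124 124 122 121 120 120 120 117 107  95  89  83  85  85  82  76
  72  96 117 121 121 120 122 121]
224 [162 160 159 158 150 140 132 129 125 119 109  95  89  84  84  84  80  73
  72  93 115 120 121 120 121 121]
```

```bash
cat >> h.py <<'E'
def desc(xy,phi,z0,z1,step=.003,v=.03,lim=6,b=None):
    b=np.array(arm.read_ft_force()) if b is None else b
    z=z0
    while z>z1+1e-6:
        z=max(z-step,z1); arm.line_to([*xy,z],v,q(phi))
        f=np.array(arm.read_ft_force())-b
        if np.linalg.norm(f)>lim: print('contact',round(z,4),f); return z
    print('reached',z,f); return z
E
python3 - <<'E'
from h import *
arm.line_to([*ROD,.274],.1,q(-.62)); st()
z=desc(ROD,-.62,.274,.256); st()
cv2.imwrite('pics/side4.png',snapshot('side'))
crop(cv2.imread('pics/side4.png'),230,150,80,110,6,'pics/g1.png')
E
```

```text
t 18.22 tcp [ 0.5702 -0.0107  0.2738] F [-0.3561  0.1596 -1.1034] op 0.457
reached 0.256 [-0.7695  0.4062 -0.5087]
 t 19.72 tcp [ 0.5702 -0.0107  0.2556] F [-1.1256  0.5658 -1.6121] op 0.46
```

View pics/g1.png

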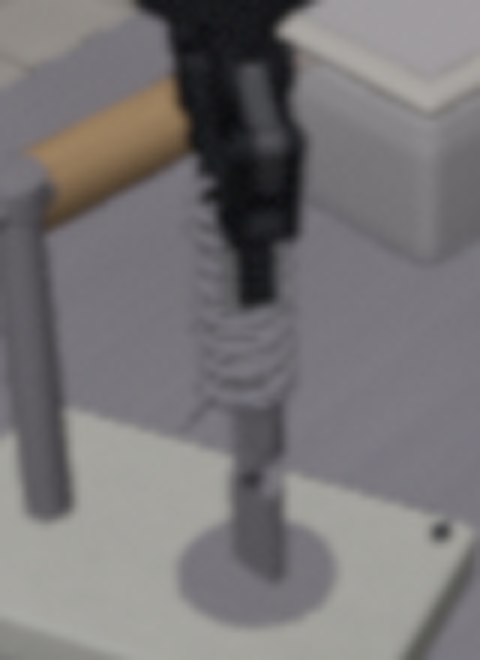

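The bent end has gone over the rod top: the coil foot at (250,400) in the crop is about 11 mm below the top, with almost no force. I'll go on down to the shoulder.

```bash
python3 - <<'E'
from h import *
z=desc(ROD,-.62,.256,.211,.009,.05); st()
z=desc(ROD,-.62,z,.199,.002,.03,lim=8); st()
E
```

```text
reached 0.211 [-2.2208  1.3108 -0.7724]
 t 21.43 tcp [ 0.5703 -0.0108  0.2106] F [-3.1977  1.2406 -2.6276] op 0.458
contact 0.203 [-4.5421  0.8175 12.7131]
 t 22.43 tcp [ 0.5704 -0.0106  0.2049] F [-7.7398  2.0581 10.0855] op 0.459
```

```bash
python3 - <<'E'
from h import *
r=ROD+[-.0006,.0002]
arm.line_to([*r,.209],.05); st()
arm.line_to([*r,.209],.05,q(-.22)); arm.line_to([*r,.209],.05,q(.18)); arm.line_to([*r,.209],.05,q(.58)); st('twisted')
z=desc(r,.58,.209,.193,.004,.04,lim=10); st()
E
```

```text
t 22.7 tcp [ 0.5702 -0.0107  0.2095] F [-4.1205  0.4093  1.9077] op 0.461
twisted t 24.35 tcp [ 0.5698 -0.01    0.209 ] F [-3.905   2.9323 -0.5285] op 0.453
reached 0.193 [-0.877  -2.2346 -0.9742]
 t 25.35 tcp [ 0.5697 -0.0109  0.1929] F [-4.782   0.6977 -1.5028] op 0.458
```

Past the shoulder. I'll continue down to the base, expecting contact near TCP z=0.155.

```bash
python3 - <<'E'
from h import *
r=ROD+[-.001,.0002]
z=desc(r,.58,.193,.161,.008,.05,lim=12); st()
z=desc(r,.58,z,.149,.002,.03,lim=10); st()
E
```

```text
reached 0.161 [ 0.7276  0.7319 -2.3067]
 t 26.58 tcp [ 0.5696 -0.0106  0.161 ] F [-4.0544  1.4296 -3.8095] op 0.455
contact 0.153 [-3.199  -0.6632 16.6187]
 t 27.58 tcp [ 0.5698 -0.0105  0.1551] F [-7.2534  0.7664 12.8092] op 0.457
```

```bash
python3 - <<'E'
from h import *
arm.line_to([*(ROD+[-.001,.0002]),.155],.03)
arm.move_gripper(.75); st('open')
arm.line_to([*ROD,.30],.2)
A=lambda u,v:((u+.5)/12-.5+160,(v+.5)/12-.5+220); B=lambda u,v:((u+.5)/10-.5+180,(v+.5)/10-.5+325)
print('disc top',onz('top',*A(288,264),.013),'knob',onz('top',*A(246,257),.06))
print('knob side',onz('side',*B(241,217),.06),'disc',onz('side',*B(273,358),.014), tri(B(241,217),A(246,257)))
s=snapshot('side');cv2.imwrite('pics/side5.png',s)
crop(s,230,150,80,110,6,'pics/i1.png')
E
```

```text
open t 28.2 tcp [ 0.5705 -0.0108  0.1551] F [-0.6998  0.1425  0.106 ] op 0.749
disc top [0.4649 0.2958 0.013 ] knob [0.4635 0.2959 0.06  ]
knob side [0.4618 0.2979 0.06  ] disc [0.461 0.299 0.014] (array([0.4638, 0.2968, 0.0565]), np.float64(0.00014291213631688904))
```

View pics/i1.png

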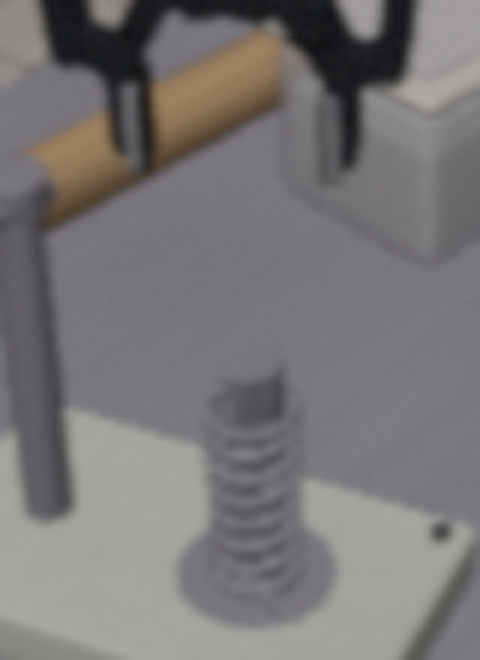

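The spring is fully down: it sits on the washer and the rod shows above its top at about (255,370). Next is the head.

```bash
python3 - <<'E'
from h import *
c=[.4638,.2963]
arm.move_gripper(1.0)
arm.movep([*c,.19],q(1.5)); st('above head')
arm.line_to([*c,.100],.15)
arm.move_gripper(0.3,20); st('g1')
arm.move_gripper(.9)
arm.line_to([*c,.100],.05,q(.75));arm.line_to([*c,.100],.05,q(0.0)); st('rot')
arm.move_gripper(0.0,60); st('g2')
arm.line_to([*c,.30],.25); st('up')
arm.movep([*ROD,.30],q(0.)); st('hover')
s=snapshot('side');cv2.imwrite('pics/side6.png',s)
crop(s,220,120,100,130,5,'pics/j1.png')
E
```

```text
above head t 30.77 tcp [0.4653 0.2947 0.1902] F [ 0.0461 -0.9662 -0.349 ] op 1.004
g1 t 31.98 tcp [0.4641 0.2963 0.1009] F [-0.5582 -0.3657  6.2073] op 0.517
rot t 34.21 tcp [0.4638 0.2963 0.1   ] F [-0.2751  0.7542  0.4476] op 0.898
g2 t 34.62 tcp [0.4639 0.2963 0.1003] F [-0.5892 -0.7006  3.3667] op 0.498
up t 35.57 tcp [0.4629 0.2955 0.2981] F [-0.0415  0.1084 -3.5775] op 0.492
hover t 36.8 tcp [ 0.5703 -0.0082  0.2997] F [ 0.0775  0.6782 -3.5847] op 0.495
```

View pics/j1.png

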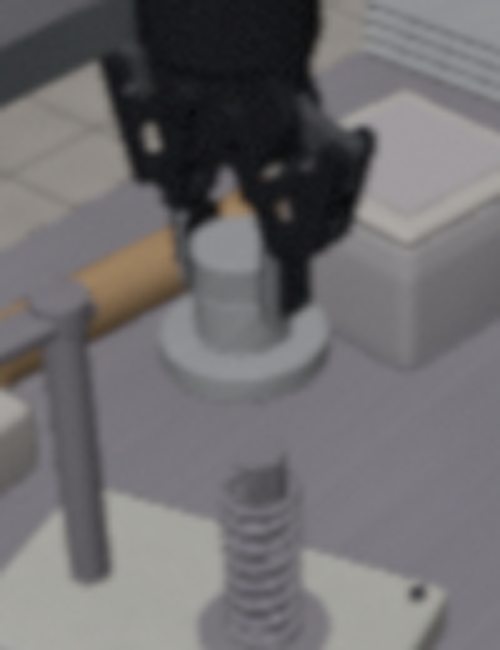

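The head hangs level over the rod. I'll lower it with force checks, expecting to clear the rod top at TCP z 0.242 and touch the spring at 0.220.

```bash
python3 - <<'E'
from h import *
r=ROD+[-.0007,.0001]
arm.line_to([*r,.248],.12); st()
z=desc(r,0,.248,.224,.004,.05,lim=8); 
if z<.2245: z=desc(r,0,z,.214,.002,.03,lim=8)
st()
s=snapshot('side');cv2.imwrite('pics/side7.png',s)
crop(s,220,120,100,130,5,'pics/k1.png')
E
```

```text
t 37.43 tcp [ 0.5702 -0.01    0.2484] F [ 0.0768 -0.1222 -2.4605] op 0.496
reached 0.224 [-0.2313  0.0973 -0.5871]
contact 0.218 [-2.0186  0.2707 12.9601]
 t 39.68 tcp [ 0.5702 -0.0106  0.2203] F [-2.1731  0.2458  9.9125] op 0.494
```

View pics/k1.png

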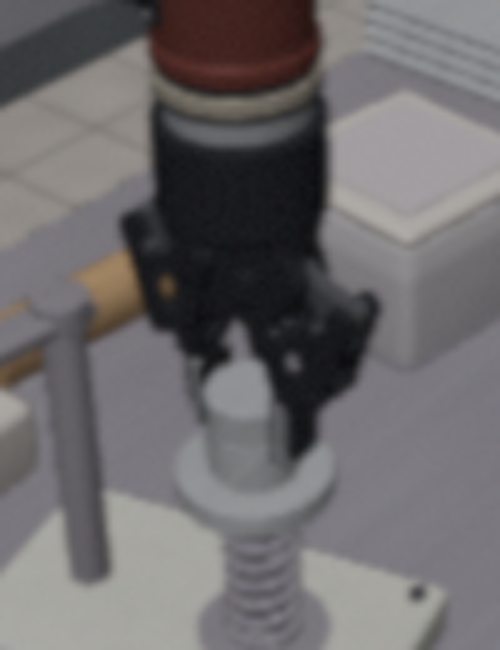

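```bash
python3 - <<'E'
from h import *
arm.line_to([*(ROD+[-.0007,.0001]),.220],.03)
arm.move_gripper(.85); st('open')
arm.line_to([*ROD,.33],.2)
s=snapshot('side');cv2.imwrite('pics/side8.png',s)
crop(s,220,120,100,130,5,'pics/l1.png')
arm.move_gripper(.45)
p,a=pin(1.94)
arm.movep([*p,.38],q(a-np.pi/2)); st('above pin')
s=snapshot('side');t=snapshot('top')
cv2.imwrite('pics/side9.png',s)
crop(s,120,100,180,150,4,'pics/l2.png')
print(proj('side',[*p,.245]))
E
```

```text
open t 40.38 tcp [ 0.5699 -0.0107  0.2199] F [ 0.1839 -0.6457 -0.1943] op 0.851
above pin t 42.35 tcp [0.6774 0.1397 0.3794] F [ 1.2295  0.1164 -0.2976] op 0.455
[[181.7884 185.4523]]
```

View pics/l1.png

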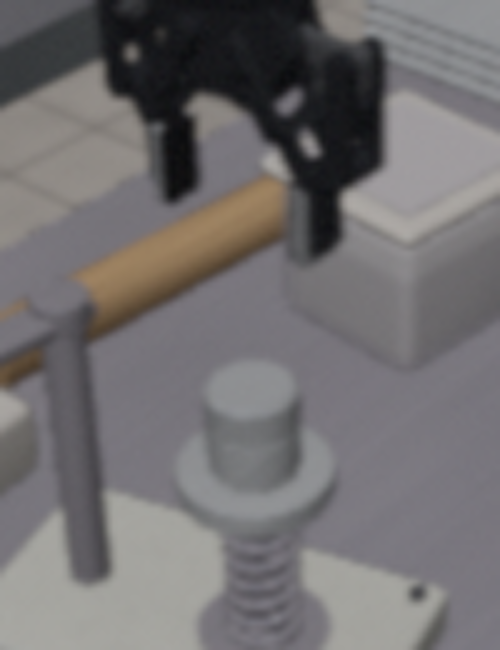

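View pics/l2.png

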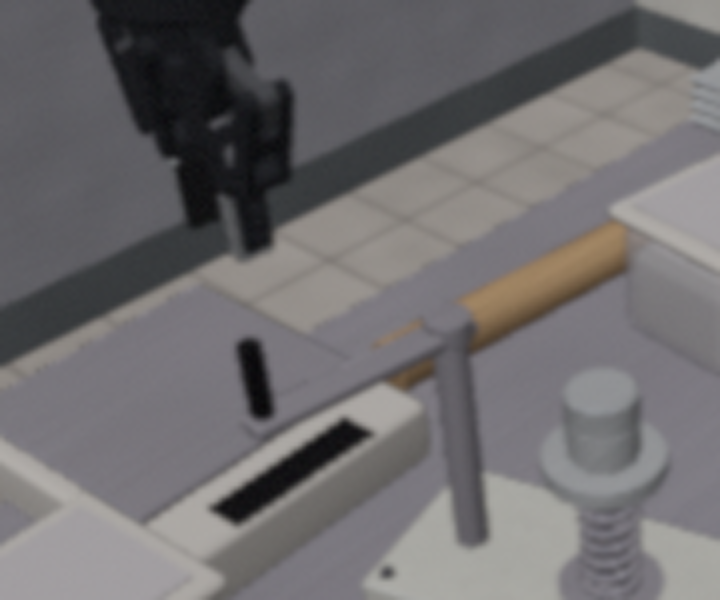

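The head sits level on the spring, and the pin top at (182,186) matches the predicted (181.8,185.5). Now I'll swing the keeper back.

```bash
python3 - <<'E'
from h import *
p,a=pin(1.94)
for k in(1,.3,.0,-.03):
    pp,aa=pin(k); print(k, arm.ik([*pp,.281],q(aa-np.pi/2)) is not None)
arm.line_to([*p,.281],.2); st('down')
arm.move_gripper(.27,20); st('cage')
for k in list(np.linspace(1.7,.2,7)):
    p,a=pin(k); arm.line_to([*p,.281],.2,q(a-np.pi/2))
st()
b=np.array(arm.read_ft_force())
for k in(.13,.08,.04,.01,-.01,-.025,-.035):
    p,a=pin(k); arm.line_to([*p,.281],.1,q(a-np.pi/2)); f=np.array(arm.read_ft_force())-b; print(k,f)
    if np.linalg.norm(f)>9: break
st('end')
E
```

```text
1 True
0.3 True
0.0 True
-0.03 True
down t 43.09 tcp [0.6781 0.1407 0.2822] F [0.3907 0.7477 0.8085] op 0.452
cage t 43.39 tcp [0.678  0.1415 0.2823] F [ 0.0669  0.1405 -0.4311] op 0.269
 t 46.18 tcp [0.5424 0.0079 0.281 ] F [-0.9961  0.175   0.7288] op 0.273
0.13 [ 1.3783 -0.5407 -0.946 ]
0.08 [ 0.6771  0.1799 -0.3697]
0.04 [ 0.8579 -0.0657 -0.9115]
0.01 [ 0.6369 -0.7015 -0.9569]
-0.01 [1.459  1.41   0.4627]
-0.025 [-0.0185  0.339  -0.5942]
-0.035 [-0.0459  1.5675 -0.0827]
end t 47.93 tcp [ 0.5477 -0.0214  0.281 ] F [-1.0419  1.7425  0.6462] op 0.27
```

```bash
python3 - <<'E'
from h import *
b=np.array([-.5,.4,0])
for k in(-.045,-.055,-.065,-.075):
    p,a=pin(k); arm.line_to([*p,.281],.05,q(a-np.pi/2)); f=np.array(arm.read_ft_force())-b; print(k,f)
    if np.linalg.norm(f)>6: break
arm.line_to([*pin(-.03)[0],.281],.05); arm.move_gripper(.45)
arm.line_to([*pin(-.03)[0],.42],.25); st()
arm.movep([.45,-.28,.42],q(1.0)); st()
s=snapshot('side');t=snapshot('top')
cv2.imwrite('pics/side10.png',s);cv2.imwrite('pics/top10.png',t)
crop(s,200,130,130,150,4,'pics/m1.png')
crop(t,225,140,100,110,5.4,'pics/m2.png')
E
```

```text
-0.045 [-1.9453  4.7753 -1.2885]
-0.055 [-0.9894  6.4589 -0.3856]
 t 49.69 tcp [ 0.547  -0.0218  0.4188] F [ 0.6447 -0.221  -1.6612] op 0.451
 t 50.77 tcp [ 0.451  -0.2779  0.4199] F [ 0.9305  0.2969 -0.1397] op 0.45
```

View pics/m1.png

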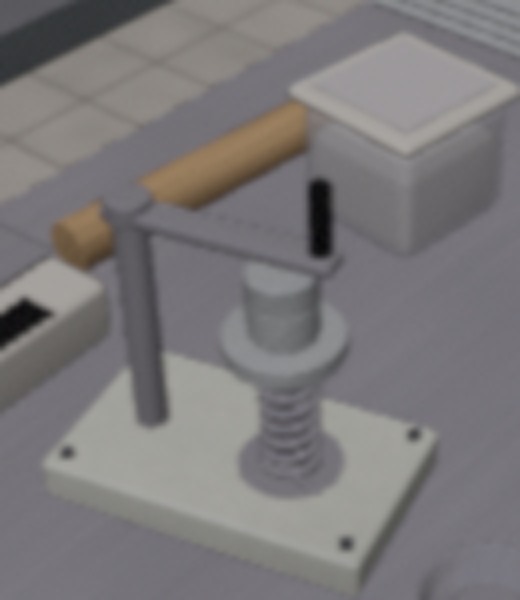

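View pics/m2.png

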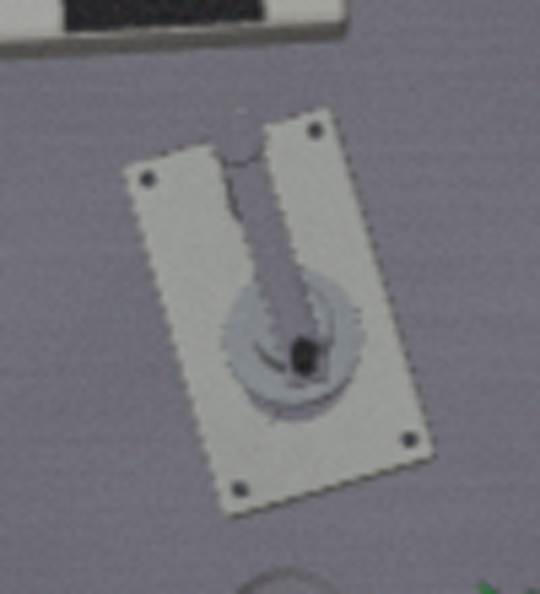

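View pics/top10.png

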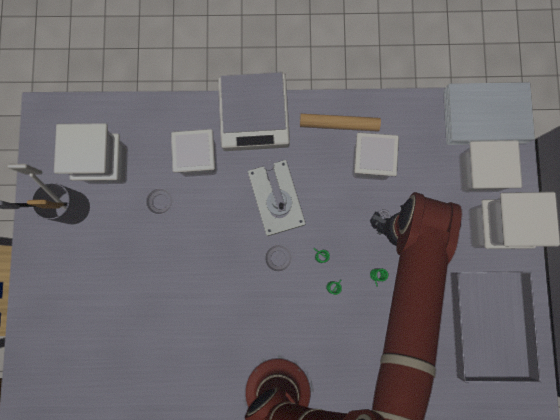

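The keeper is parallel to the base sides and over the head, with the pin at (281,206) in the top view. The rest of the scene is unchanged. One numeric check, then I'll hand in.

```bash
python3 - <<'E'
from h import *
print([proj('side',[*pin(k)[0],.245])[0] for k in(0,.1)], 'seen (279.8,175.8)')
st()
from station import ticket
ticket.finish_job()
E
```

```text
[array([279.1168, 175.0583]), array([276.3593, 177.9519])] seen (279.8,175.8)
 t 50.87 tcp [ 0.4513 -0.2777  0.42  ] F [ 0.4426  0.7111 -0.2843] op 0.453
the job is handed in; nothing more can be done
```

The tartlet press is back together and I handed the job in at about 51 s of the 72 s allowed. No verdict was reported.

- **Keeper arm:** I swung it clear to about 1.94 rad.
- **Long spring:** It went over the rod without snagging at the top. I twisted it 1.2 rad anticlockwise at the neck shoulder and lowered it until it touched the base at the expected height.
- **Press head:** I set it on the spring and felt contact at the expected height.
- **Keeper arm, back:** I pushed the arm back until it reached its stop, at about 6 N.

**Last checks:** The final pictures show the spring on the base with the head level on it. The keeper pin is within 1 pixel of where it should be at 0 rad. The robot is clear of everything, and in the overhead picture the tins, tubs and bench stand where they were; in that view the arm hides the short spring and spoon, so I could not recheck those two. I never worked near them.

**Disagreements:** The side camera ran about 2 mm off the robot's own position readings. I felt up to about 8 N of sideways force while threading the spring.

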